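# Set two sprung lays to their mid stop

## Robot

A 7-joint arm with a two-finger parallel gripper is mounted at the origin on the work surface. World frame = base frame: x ahead of the robot, y to its left, z up, the work surface at z = 0. Lengths are in m, angles in rad, forces in N, time in s.
With the tool pointing down it reaches from about 0.4 to 0.875 m from the base axis. Payload 6.5 kg.
Tool frame: the origin (TCP) lies midway between the tips of the shut fingers; the grasp point (between the pads) lies bot.hold_point_z behind it (bot.hold_point_z is the distance from the TCP to the grasp point, in m); z points along the fingers, y is the line along which they close (so a half turn about z gives the same grasp; the last joint's range is limited). The gripper opens to 85 mm and grips with 20 to 120 N. Pads are 22 mm wide; open, the fingers measure 114 mm over their backs; the gripper's body (76 mm by 85 mm) begins 54 mm behind the grasp point. The pads swing forward as they close: fully open they stand 13 mm farther back than shut.
Start: joints at [1.192, 0.536, -0.004, 1.538, 0.003, 1.067, -0.071], TCP at [0.2, -0.618, 0.197] pointing down, gripper open.
Joint ranges: [-2.7, 2.7], [-0.37, 2.16], [-1.27, 1.26], [0.24, 2.4], [-1.31, 4.45], [0.19, 1.91], [-2.76, 2.76]. Speed limits (rad/s): [2.39, 2.39, 3.14, 3.14, 3.14, 3.14, 3.14].

## Interface

Orientations are given as a unit quaternion [w, x, y, z].
In Python, from workcell import bot gives the robot as it stands.
- The arm moves only by the tool arm_command, never from a script. Its arguments are lists of equal length, an entry for each row: "delta_pos": the shift along the tool's x, y, z normalised to -1 to 1, where 1 is 100 cm, a list of three; "spin": the turn about the tool's z normalised to -1 to 1, where 1 is 2 rad. A call has 1 to 12 rows; each row shifts and turns the commanded pose from where the row before left it, along the tool's axes as they then stand; what a row does not reach is not made up. A row lasts 1/12 s, in which the tool goes at most 41.7 mm and 7.16 degrees, less where a joint would pass 70% of its speed; a pose out of reach is approached as far as the arm can. A call with a number of a shift or a turn outside -1 to 1 is refused whole. A call with a gripper value outside its range is refused whole. "fingers" is the gripper command: -1 is fully open, 1 is shut, values between are in proportion, set as the call begins (left out, the last holds). The fingers move at their own pace and stop on an object; the grip force is fixed at half the most. Time passes only in rows, so rows that do not move let the fingers close. It gives the time, the measured TCP pose, the force, the opening and the grip force at its end, in the units of the state.
- bot.sense(): the state, without advancing time (a new reading comes with each control period).
- bot.capture(name): name is "scene" or "side" or "wrist"; returns the picture (420x560x3 uint8, red, green, blue); there is no depth.
- bot.camera_params(name): a dict with "fx", "fy", "cx", "cy" (pixels), "extrinsics" (4x4, takes a point from camera to world coordinates). Camera axes: x right, y up, looking along -z (the intrinsics and any distortion apply to the point x, -y, -z); pixel columns grow to the right and rows downward; lengths in m; the calibration is good to about 2 mm. The wrist camera is an equidistant fisheye: a pixel r from the principal point sees the ray r / f radians off the axis. A picture is of the moment at which its call begins: read the wrist's pose just before it. camera_params takes no time and is no camera call; for the wrist camera it gives the pose at the moment of the call.
- bot.sign_off(): hands the job in; it is judged then, once.
The state is a dict: "clock": time; "qpos": joint angles; "joint_vel": joint speeds; "joint_torque": joint torques, N m; "tool_pos": TCP position; "orientation": TCP orientation; "ft_force": force on the tool from outside, world axes, zero at the start; "wrist_torque": the same for the moment, N m; "width": finger opening in m; "finger_force": force on a finger pad.
Only numpy, scipy, OpenCV 4.12 (cv2) and the standard library are available. Lean on these libraries where they do the work, as an engineer would, in place of code of your own. Each camera call takes 0.05 s, during which the arm holds its last target. There are 200 camera calls.

## Task

The next batch of notebooks is the middle size. Set the green lay and then the blue lay to their mid stop: push the coloured pad in until the brass stop pin drops by itself, then let go so that the slide springs back and is caught at mid position. Leave the red lay out, do not touch the brass pins, and leave everything else on the table where it is.

Things in the scene. Friction and masses are not known exactly. Their poses are not given: they have to be found in the camera images.
- lay_green: The green lay: low sprung gauge bolted to the table, 302 mm long, 70 mm wide, nothing above 54 mm. Origin: on the table, on its centre line, 127 mm from the pad's face with the slide out. x points along the slide from push pad to plate (the way to push), z up. Base 160 mm long, starting 60 mm from the origin on the pad side: before and under the pad the table is bare.
- green_pad (a point): Centre of the outer face of the green plastic push pad on the near end of the slide; moves with the slide. Pad 44 mm wide, 12 mm thick, from 8 to 50 mm above the table; this point is 29 mm up. The face looks along lay -x; push it towards lay +x.
- green_slide (a joint): Travel of the green slide, m: 0 = out (sprung, as it starts), 0.055 = end stop. Spring 4 N at 0, 9 N at the end stop, plus 30 N per m/s of speed. At 0.046 and beyond the stop pin falls into the slide's slot; let go after that, the slide springs back and the pin holds it at about 0.026, the mid position. Let go sooner, it returns to 0.
- green_pin (a joint): Drop of the brass stop pin of the green lay in m: 0 = up, riding on the slide (as it starts), 0.010 = fallen into the slot. It falls by its own weight in about 0.1 s.
- green_pin_top (a point): Top centre of the brass head (18 mm across, 8 mm high) of the green lay's stop pin: 54 mm above the table with the pin up, 44 mm with it down. The pin starts 50 mm from the lay's origin towards lay +x and is drawn 20 mm back towards the pad as the slide returns to mid.
- lay_blue: The blue lay: low sprung gauge bolted to the table, 302 mm long, 70 mm wide, nothing above 54 mm. Origin: on the table, on its centre line, 127 mm from the pad's face with the slide out. x points along the slide from push pad to plate (the way to push), z up. Base 160 mm long, starting 60 mm from the origin on the pad side: before and under the pad the table is bare.
- blue_pad (a point): Centre of the outer face of the blue plastic push pad on the near end of the slide; moves with the slide. Pad 44 mm wide, 12 mm thick, from 8 to 50 mm above the table; this point is 29 mm up. The face looks along lay -x; push it towards lay +x.
- blue_slide (a joint): Travel of the blue slide, m: 0 = out (sprung, as it starts), 0.055 = end stop. Spring 4 N at 0, 9 N at the end stop, plus 30 N per m/s of speed. At 0.046 and beyond the stop pin falls into the slide's slot; let go after that, the slide springs back and the pin holds it at about 0.026, the mid position. Let go sooner, it returns to 0.
- blue_pin (a joint): Drop of the brass stop pin of the blue lay in m: 0 = up, riding on the slide (as it starts), 0.010 = fallen into the slot. It falls by its own weight in about 0.1 s.
- blue_pin_top (a point): Top centre of the brass head (18 mm across, 8 mm high) of the blue lay's stop pin: 54 mm above the table with the pin up, 44 mm with it down. The pin starts 50 mm from the lay's origin towards lay +x and is drawn 20 mm back towards the pad as the slide returns to mid.
- lay_red: The red lay: low sprung gauge bolted to the table, 302 mm long, 70 mm wide, nothing above 54 mm. Origin: on the table, on its centre line, 127 mm from the pad's face with the slide out. x points along the slide from push pad to plate (the way to push), z up. Base 160 mm long, starting 60 mm from the origin on the pad side: before and under the pad the table is bare.
- red_pad (a point): Centre of the outer face of the red plastic push pad on the near end of the slide; moves with the slide. Pad 44 mm wide, 12 mm thick, from 8 to 50 mm above the table; this point is 29 mm up. The face looks along lay -x; push it towards lay +x.
- red_slide (a joint): Travel of the red slide, m: 0 = out (sprung, as it starts), 0.055 = end stop. Spring 4 N at 0, 9 N at the end stop, plus 30 N per m/s of speed. At 0.046 and beyond the stop pin falls into the slide's slot; let go after that, the slide springs back and the pin holds it at about 0.026, the mid position. Let go sooner, it returns to 0.
- red_pin (a joint): Drop of the brass stop pin of the red lay in m: 0 = up, riding on the slide (as it starts), 0.010 = fallen into the slot. It falls by its own weight in about 0.1 s.
- red_pin_top (a point): Top centre of the brass head (18 mm across, 8 mm high) of the red lay's stop pin: 54 mm above the table with the pin up, 44 mm with it down. The pin starts 50 mm from the lay's origin towards lay +x and is drawn 20 mm back towards the pad as the slide returns to mid.
- spool_white: Bystander: small wooden thread spool with cream thread, 36 mm across, 42 mm high; origin under its centre.
- spool_orange: Bystander: small wooden thread spool with orange thread, 36 mm across, 42 mm high; origin under its centre.
- notebook: Bystander: notebook with dark green cover lying flat, 105 x 148 x 14 mm; origin under its centre.
- block_stack: Bystander: stack of cream book blocks, 148 x 180 mm, 72 mm high; origin under its centre.
- glue_jar: Bystander: amber glass glue jar with white lid, 64 mm across, 85 mm high; origin under its centre.
- glue_brush: Bystander: glue brush lying on the table, about 25 mm high at most, handle along its -x.
- bone_folder: Bystander: flat bone folder, 150 x 22 x 5 mm, lying flat between the robot and the lays.
- brass_weight: Bystander: brass paper weight with a knob, 52 mm across, 50 mm high.

How it is judged:
By the outcome, as a careful person would: the job done as asked, in the order asked, and still so for the second after the job is handed in, with the robot touching nothing.
It also fails if it takes over 64 s, if anything falls off the work surface, if the arm or the gripper's body presses on something with over 40 N, if the wrist force passes 120 N, or if a joint passes its speed limit or range.

## Working session

There is one attempt and no reset: what is moved stays moved. The work goes in short steps, Python scripts to look and compute and a tool call to move; the robot and the scene stay as the last step left them, time stands still between calls to the robot, and variables do not carry over. Pictures are saved under pics/ and viewed, at most 10 in all, crops included, and the job is handed in when it is done.

Besides the shell and the picture viewer there is one more tool, called after ">>>" as a command line: name --pt "numbers of a row" for each row, then --argument value for the rest. arm_command: Moves the arm, as the interface text tells. Scaled input: -1 to 1 covers 100 cm each way for a shift and 2 rad each way for a turn. Its arguments: {"type":"object","properties":{"delta_pos":{"type":"array","items":{"type":"array","items":{"type":"number","minimum":-1,"maximum":1}}},"spin":{"type":"array","items":{"type":"number","minimum":-1,"maximum":1}},"fingers":{"type":"number"}},"required":["delta_pos","spin"]}

```bash
mkdir -p pics
python3 - <<'E'
from workcell import bot
import cv2,numpy as np
s=bot.sense();print(s['clock'],s['tool_pos'],s['orientation'],s['width'],bot.hold_point_z)
for n in("scene","side"):
    im=bot.capture(n);cv2.imwrite(f"pics/{n}0.png",im[:,:,::-1]);p=bot.camera_params(n)
    print(n,{k:np.round(v,4).tolist() for k,v in p.items() if not isinstance(v,str)})
E
```

```text
0.0 [ 0.19980286 -0.61778824  0.19589216] [-8.64800163e-04  9.87785037e-01  1.55820198e-01 -1.98727562e-04] 0.08540159676100229 0.0187
scene {'fx': 434.1368, 'fy': 434.1368, 'cx': 281.1093, 'cy': 205.214, 'extrinsics': [[0.7982, -0.3104, 0.5162, 1.1916], [0.6018, 0.4473, -0.6616, -0.8958], [-0.0256, 0.8388, 0.5439, 0.7827], [0.0, 0.0, 0.0, 1.0]]}
side {'fx': 398.4606, 'fy': 398.4606, 'cx': 278.9691, 'cy': 199.4991, 'extrinsics': [[-0.7562, 0.4994, -0.4229, 0.0363], [-0.6543, -0.5687, 0.4984, 0.5273], [0.0084, 0.6536, 0.7568, 0.898], [0.0, 0.0, 0.0, 1.0]]}
```

View pics/scene0.png

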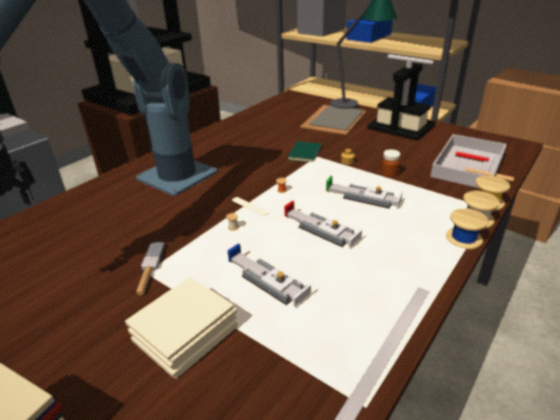

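View pics/side0.png

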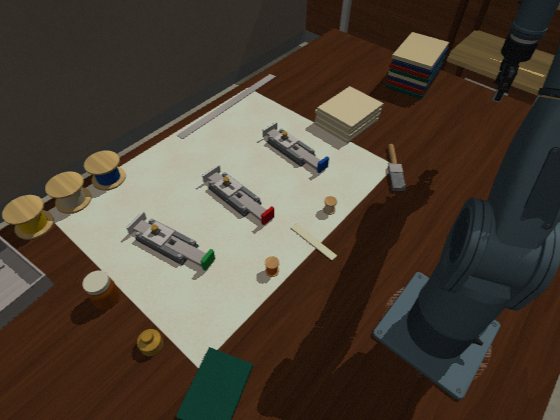

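The scene view shows the pads at green (329,183), red (289,209) and blue (235,253). In the side view they are at green (208,259), red (267,214) and blue (322,164). The pins are brass dots on each lay, with a spool near each outer pad, a bone folder and a brush.

```bash
cat > h.py <<'E'
import cv2,numpy as np
def ray(p,u,v):
    T=np.array(p['extrinsics']);d=np.array([(u-p['cx'])/p['fx'],-(v-p['cy'])/p['fy'],-1]);return T[:3,3],T[:3,:3]@d
def onplane(p,u,v,z):
    o,d=ray(p,u,v);return o+d*(z-o[2])/d[2]
def tri(rs):
    A=np.zeros((3,3));b=np.zeros(3)
    for o,d in rs:
        d=d/np.linalg.norm(d);M=np.eye(3)-np.outer(d,d);A+=M;b+=M@o
    return np.linalg.solve(A,b)
def blob(im,lo,hi,c,r,biggest=True):
    """colour blob in an RGB picture near c: centroid, area"""
    m=cv2.inRange(cv2.cvtColor(im,cv2.COLOR_RGB2HSV),lo,hi);k=np.zeros_like(m);cv2.circle(k,c,r,255,-1);m&=k
    n,l,st,ce=cv2.connectedComponentsWithStats(m)
    if n<2:return None
    i=1+np.argmax(st[1:,4]);return ce[i],st[i,4],l==i
E
python3 - <<'E'
from h import *
from workcell import bot
I={n:cv2.imread(f"pics/{n}0.png")[:,:,::-1].copy() for n in("scene","side")}
P={n:bot.camera_params(n) for n in I}
col={'green':((50,90,30),(85,255,255)),'blue':((105,100,40),(130,255,255))}
pad={'green':{'scene':(329,183),'side':(208,259)},'blue':{'scene':(235,253),'side':(322,164)}}
pin={'green':{'scene':(378,189),'side':(154,229)},'blue':{'scene':(280,276),'side':(284,134)}}
for c in pad:
    out={}
    for nm,g,(lo,hi) in(('pad',pad[c],col[c]),('pin',pin[c],((15,110,80),(30,255,255)))):
        rs=[];pl=[]
        for n in I:
            b=blob(I[n],lo,hi,g[n],16 if nm=='pad' else 9)
            if b is None: print('none',c,nm,n);continue
            rs.append(ray(P[n],*b[0]));pl.append(onplane(P[n],*b[0],.03 if nm=='pad' else .051));print(c,nm,n,b[0].round(1),b[1],pl[-1][:2].round(4))
        out[nm]=tri(rs);print('   tri',out[nm].round(4))
    d=out['pin']-out['pad'];print(c,'yaw deg',np.degrees(np.arctan2(d[1],d[0])),'len',np.hypot(*d[:2]),'(expect .171)')
for n,u,v,z in(('scene',232,222,.02),('side',330,205,.02),('scene',281,186,.02),('side',272,267,.02),('scene',235,205,0),('scene',268,212,0)):print(n,u,v,onplane(P[n],u,v,z)[:2].round(3))
E
```

```text
green pad scene [328.5 182.2] 37 [0.5241 0.2295]
green pad side [207.5 259.2] 168 [0.5266 0.2274]
   tri [0.5255 0.2277 0.0314]
green pin scene [378.  188.7] 13 [0.697  0.2532]
green pin side [154. 227.] 29 [0.6949 0.2598]
   tri [0.6958 0.2585 0.0484]
green yaw deg 10.25781896290403 len 0.17306588371948348 (expect .171)
blue pad scene [233.4 250.9] 102 [ 0.5083 -0.2399]
blue pad side [322.5 164.1] 115 [ 0.5147 -0.2443]
   tri [ 0.5122 -0.2422  0.0333]
blue pin scene [280.1 274.9] 30 [ 0.6866 -0.2614]
blue pin side [284.3 132.8] 14 [ 0.6859 -0.2609]
   tri [ 0.6863 -0.2612  0.0506]
blue yaw deg -6.23149641803034 len 0.1751281195930833 (expect .171)
scene 232 222 [ 0.401 -0.129]
side 330 205 [ 0.403 -0.132]
scene 281 186 [0.394 0.129]
side 272 267 [0.392 0.132]
scene 235 205 [ 0.321 -0.03 ]
scene 268 212 [ 0.438 -0.   ]
```

>>> arm_command --pt "0 0 0" --pt "0 0 0" --pt "0.025 -0.0225 0" --pt "0.025 -0.0225 0" --pt "0.025 -0.0225 0" --pt "0.025 -0.0225 0" --pt "0.025 -0.0225 0" --pt "0.025 -0.0225 0" --pt "0.025 -0.0225 0" --pt "0.025 -0.0225 0" --pt "0.025 -0.0225 0" --pt "0.025 -0.0225 0" --spin '[0.0335, 0.0335, 0, 0, 0, 0, 0, 0, 0, 0, 0, 0]' --fingers 1

```text
clock: 1.1
tool_pos: [0.4065, -0.351, 0.1966]
orientation: [-0.0, 0.996, 0.089, -0.0]
ft_force: [0.3, -0.6, 0.2]
width: -0.0001
finger_force: 0.0
```

>>> arm_command --pt "0.0085 -0.029 0" --pt "0.0085 -0.029 0" --pt "0.0085 -0.029 0" --pt "0.0085 -0.029 0" --pt "0.0085 -0.029 0" --pt "0.0085 -0.029 0" --pt "0.0085 -0.029 0" --pt "0.0085 -0.029 0" --pt "0.0085 -0.029 0" --pt "0.0085 -0.029 0" --pt "0.0085 -0.029 0" --pt "0.0085 -0.029 0" --spin '[0, 0, 0, 0, 0, 0, 0, 0, 0, 0, 0, 0]'

```text
clock: 2.1
tool_pos: [0.4441, 0.0094, 0.1966]
orientation: [0.0, 0.996, 0.089, -0.0]
ft_force: [-0.1, -0.6, -0.1]
width: 0.0003
finger_force: 0.0
```

>>> arm_command --pt "0.0066 -0.025 0" --pt "0.0066 -0.025 0" --pt "0.0066 -0.025 0" --pt "0.0066 -0.025 0" --pt "0.0066 -0.025 0" --pt "0.0066 -0.025 0" --pt "0.0066 -0.025 0" --pt "0.0066 -0.025 0" --pt "0 0 0.02" --pt "0 0 0.03" --pt "0 0 0.02" --pt "0 0 0" --spin '[0, 0, 0, 0, 0, 0, 0, 0, 0, 0, 0, 0]'

```text
clock: 3.1
tool_pos: [0.4578, 0.2126, 0.1229]
orientation: [0.001, 0.996, 0.09, -0.004]
ft_force: [-1.1, -0.9, -1.0]
width: -0.0001
finger_force: 0.0
```

Run:
```python
from h import *
from workcell import bot
s=bot.sense();print(s['tool_pos'])
p=bot.camera_params("wrist");im=bot.capture("wrist");cv2.imwrite("pics/w1.png",im[:,:,::-1]);print({k:np.round(v,4).tolist() for k,v in p.items() if not isinstance(v,str)})
```

```text
[0.45776633 0.2126171  0.12293716]
{'fx': 325.1923, 'fy': 325.1923, 'cx': 276.5395, 'cy': 210.6571, 'extrinsics': [[0.1787, 0.9346, 0.3076, 0.5346], [-0.9839, 0.1695, 0.0567, 0.2273], [0.0008, -0.3128, 0.9498, 0.2984], [0.0, 0.0, 0.0, 1.0]]}
```

View pics/w1.png

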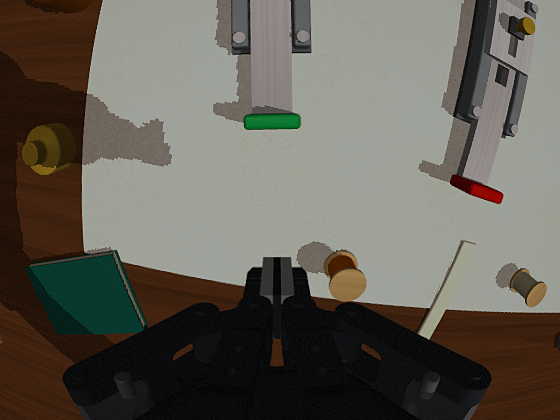

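The wrist view shows the green pad centred at (272,121), straight ahead of the finger tips at (278,265). The orange spool is off to the right at (345,275).

```bash
cat >> h.py <<'E'
def fray(p,u,v):
    x,y=(u-p['cx'])/p['fx'],(v-p['cy'])/p['fy'];r=np.hypot(x,y);k=np.sin(r)/r if r else 1
    T=np.array(p['extrinsics']);return T[:3,3],T[:3,:3]@np.array([x*k,-y*k,-np.cos(r)])
def fplane(p,u,v,z):
    o,d=fray(p,u,v);return o+d*(z-o[2])/d[2]
def wristpad(im,p,lo,hi,c,r=45):
    """ends of the pad's top: from the blob's contour cast on the top plane"""
    b=blob(im,lo,hi,c,r);cs,_=cv2.findContours(b[2].astype(np.uint8),cv2.RETR_EXTERNAL,cv2.CHAIN_APPROX_NONE)
    q=np.array([fplane(p,*x[0],.05)[:2] for x in cs[0]],np.float32)
    (cx,cy),wh,a=cv2.minAreaRect(q);bx=cv2.boxPoints(((cx,cy),wh,a))
    e=[bx[1]-bx[0],bx[2]-bx[1]];e=max(e,key=np.linalg.norm);n=np.array([-e[1],e[0]]);n*=np.sign(n[0])/np.linalg.norm(n)
    return np.array([cx,cy]),np.array(wh),np.degrees(np.arctan2(n[1],n[0])),q@n,n
E
python3 - <<'E'
from h import *
from workcell import bot
p=bot.camera_params("wrist");im=cv2.imread("pics/w1.png")[:,:,::-1].copy()
c,wh,yaw,pr,n=wristpad(im,p,(50,100,40),(85,255,255),(272,121))
print(c,wh,'yaw',yaw,'near/far',pr.min(),pr.max())
s=bot.sense();t=s['tool_pos'];print(t,'along',(c-t[:2])@n,'lat(left+)',(c-t[:2])@[-n[1],n[0]],'near-tcp',pr.min()-t[:2]@n)
# slide edges for direction: two points on the slide centre line
for u,v in((270,60),(272,105)):print(fplane(p,u,v,.045)[:2])
E
```

```text
[0.52469724 0.22971813] [0.01168827 0.04210672] yaw 10.1595745 near/far 0.5511461 0.5628344
[0.45906183 0.21333678 0.12507721] along 0.06749578939461798 lat(left+) 0.004547049029305451 near-tcp 0.06165165659294747
[0.57209808 0.23948603]
[0.53725681 0.23163166]
```

>>> arm_command --pt "0 -0.0045 0.02" --pt "0 0 0.03" --pt "0 0 0.03" --pt "0 0 0.022" --pt "0.01 0 0" --pt "0.015 0 0" --pt "0.01 0 0" --pt "0 0 0" --pt "0 0 0" --pt "0 0 0" --spin '[0, 0, 0, 0, 0, 0, 0, 0, 0, 0]'

```text
clock: 3.98
tool_pos: [0.4947, 0.225, 0.0257]
orientation: [-0.0, 0.996, 0.089, 0.0]
ft_force: [-0.8, -0.1, -0.1]
width: -0.0
finger_force: 0.0
```

>>> arm_command --pt "0.005 0 0" --pt "0.005 0 0" --pt "0.005 0 0" --pt "0.005 0 0" --pt "0.005 0 0" --pt "0.005 0 0" --pt "0.005 0 0" --pt "0.005 0 0" --pt "0.005 0 0" --pt "0.005 0 0" --pt "0 0 0" --pt "0 0 0" --spin '[0, 0, 0, 0, 0, 0, 0, 0, 0, 0, 0, 0]'

```text
clock: 4.98
tool_pos: [0.5438, 0.2338, 0.0247]
orientation: [-0.0, 0.996, 0.089, -0.0]
ft_force: [-0.8, 0.4, 0.7]
width: 0.0
finger_force: 0.0
```

Run:
```python
from h import *
from workcell import bot
im=bot.capture("wrist");s=bot.sense();print(s['ft_force'],s['wrist_torque'],s['tool_pos'])
b=cv2.resize(im[60:300,120:440],None,fx=1.7,fy=1.7);sd=cv2.resize(bot.capture("side")[180:300,100:260],None,fx=2.4,fy=2.4)
h=np.zeros((408,800,3),np.uint8);h[:, :400]=b[:408,70:470];h[:sd.shape[0],400:400+sd.shape[1]]=sd
cv2.imwrite("pics/w2.png",h[:,:,::-1])
```

```text
[-0.13014245 -0.15161198  0.44761909] [-0.02694323  0.02137741  0.02212975] [0.54350171 0.23374237 0.02466586]
```

View pics/w2.png

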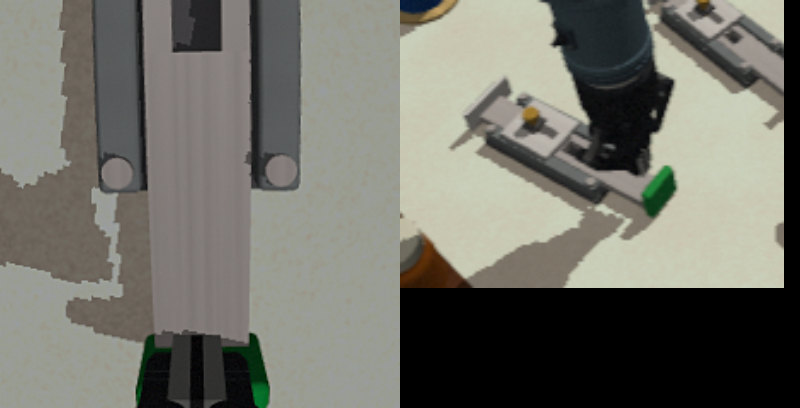

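The wrist view shows the finger tips over the pad's top edge. In the side view the green pad is still at (208,259), so it hasn't moved. The tips seem to be above or beyond the pad, so I'll check their true height.

Run:
```python
from h import *
from workcell import bot
s=bot.sense();t=np.array(s['tool_pos']);print(s['qpos'].round(3) if hasattr(s['qpos'],'round') else s['qpos'])
def proj(p,X):
    T=np.array(p['extrinsics']);c=T[:3,:3].T@(X-T[:3,3]);return np.array([p['cx']-p['fx']*c[0]/c[2],p['cy']+p['fy']*c[1]/c[2]]).round(1)
def fproj(p,X):
    T=np.array(p['extrinsics']);c=T[:3,:3].T@(X-T[:3,3]);a=np.hypot(c[0],c[1]);th=np.arctan2(a,-c[2]);return np.array([p['cx']+p['fx']*th*c[0]/a,p['cy']-p['fx']*th*c[1]/a]).round(1)
w=bot.camera_params("wrist");print(np.round(w['extrinsics'],4))
for dz in(0,.03,.06):
    X=t+[0,0,dz];print(dz,[proj(bot.camera_params(n),X) for n in("scene","side")],fproj(w,X))
for n,c in(("scene",(329,183)),("side",(208,259))):
    im=bot.capture(n);b=blob(im,(50,90,30),(85,255,255),c,18);print(n,b[0],b[1])
    u,v=proj(bot.camera_params(n),t).astype(int);x=cv2.resize(im[v-55:v+45,u-65:u+65],None,fx=3,fy=3,interpolation=cv2.INTER_CUBIC)
    cv2.circle(x,(195,165),3,(255,0,255),1)
    g=x if n=="scene" else np.hstack([g,x])
cv2.imwrite("pics/c3.png",g[:,:,::-1])
```

```text
[-0.245  0.693 -0.324  1.787  0.316  0.713 -2.133]
[[ 0.1783  0.9367  0.3014  0.6191]
 [-0.984   0.1701  0.0536  0.2478]
 [-0.0011 -0.3062  0.952   0.2007]
 [ 0.      0.      0.      1.    ]]
0 [array([333.9, 184.7]), array([201.5, 258.2])] [277.5 243.6]
0.03 [array([334.3, 177. ]), array([199.8, 251.7])] [277.6 267.3]
0.06 [array([334.6, 169.3]), array([198.1, 245. ])] [277.7 300. ]
scene [328.56756757 182.02702703] 37
side [207.50595238 259.21428571] 168
```

View pics/c3.png

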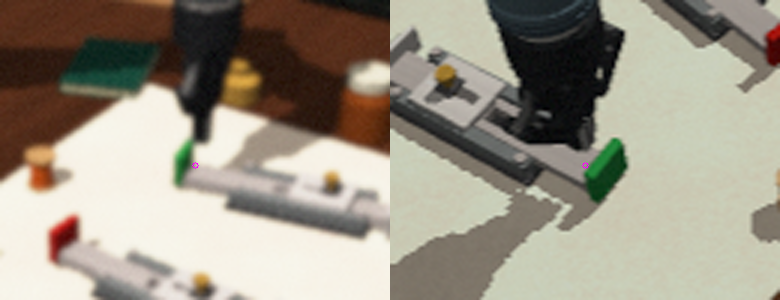

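Both fixed views put the finger tips about 30 mm above the reported TCP: the tips are 8 px above the magenta mark. They passed just over the pad without touching it, and the force stayed at zero. I'll raise, back off and come down about 27 mm lower.

>>> arm_command --pt "0 0 -0.02" --pt "0 0 -0.02" --pt "-0.02 0 0" --pt "-0.02 0 0" --pt "-0.015 0 0" --pt "0 0 0.02" --pt "0 0 0.02" --pt "0 0 0.015" --pt "0 0 0.01" --pt "0 0 0" --pt "0 0 0" --spin '[0, 0, 0, 0, 0, 0, 0, 0, 0, 0, 0]'

```text
clock: 6.1
tool_pos: [0.4894, 0.224, -0.0003]
orientation: [0.0, 0.996, 0.089, -0.0]
ft_force: [-0.7, 0.6, 0.1]
width: -0.0001
finger_force: 0.0
```

Run:
```python
from h import *
from workcell import bot
print(bot.sense()['tool_pos'],bot.sense()['ft_force'])
im=bot.capture("side");x=cv2.resize(im[200:300,140:260],None,fx=3,fy=3,interpolation=cv2.INTER_CUBIC)
y=cv2.resize(bot.capture("scene")[130:230,260:380],None,fx=3,fy=3,interpolation=cv2.INTER_CUBIC)
cv2.imwrite("pics/s4.png",np.hstack([x,y])[:,:,::-1])
```

```text
[ 4.89373154e-01  2.23982032e-01 -2.66955375e-04] [-0.66715277  0.60514387  0.0625223 ]
```

View pics/s4.png

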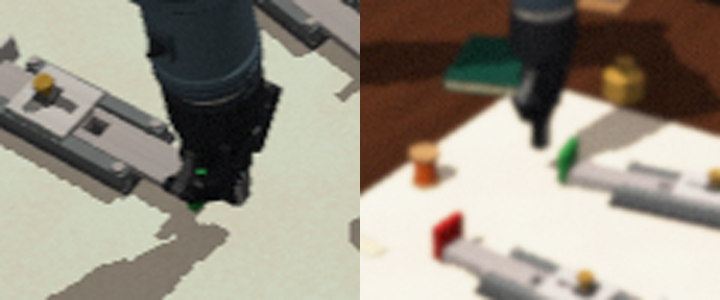

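The side view shows the fingers in front of the green pad. In the scene view the tip is at about (320,178), below the pad's top edge. I'll go 8 mm lower and push.

>>> arm_command --pt "0 0 0.008" --pt "0.006 0 0" --pt "0.006 0 0" --pt "0.005 0 0" --pt "0.005 0 0" --pt "0.005 0 0" --pt "0.005 0 0" --pt "0.005 0 0" --pt "0.005 0 0" --pt "0.005 0 0" --pt "0 0 0" --pt "0 0 0" --spin '[0, 0, 0, 0, 0, 0, 0, 0, 0, 0, 0, 0]'

```text
clock: 7.2
tool_pos: [0.5343, 0.2326, -0.0083]
orientation: [0.0, 0.996, 0.09, -0.002]
ft_force: [-6.3, -0.8, 4.6]
width: -0.0
finger_force: 3.0
```

>>> arm_command --pt "0.004 0 0" --pt "0.004 0 0" --pt "0.004 0 0" --pt "0.004 0 0" --pt "0.004 0 0" --pt "0.003 0 0" --pt "0 0 0" --pt "0 0 0" --pt "0 0 0" --spin '[0, 0, 0, 0, 0, 0, 0, 0, 0]'

```text
clock: 7.95
tool_pos: [0.5558, 0.2368, -0.0084]
orientation: [0.0, 0.996, 0.09, -0.002]
ft_force: [-8.9, -0.3, 6.4]
width: -0.0002
finger_force: 4.1
```

Run:
```python
from h import *
from workcell import bot
s=bot.sense();print(s['tool_pos'],s['ft_force'])
x=cv2.resize(bot.capture("side")[190:290,110:230],None,fx=3,fy=3,interpolation=cv2.INTER_CUBIC)
w=bot.capture("wrist")[0:300,160:400]
cv2.imwrite("pics/s5.png",np.hstack([x,w])[:,:,::-1])
```

```text
[ 0.55577708  0.23682244 -0.00840946] [-8.91898437 -0.29103172  6.41551356]
```

View pics/s5.png

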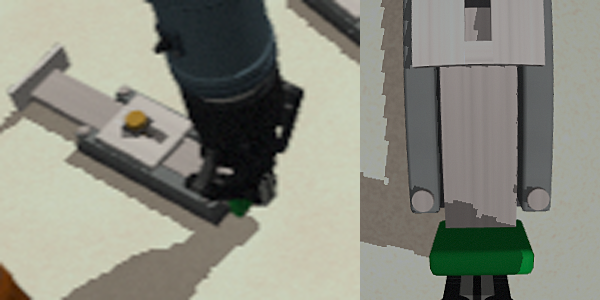

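The slide is nearly in: force 8.9 N, about 49 mm of travel, with the pad at the tips. I'll add 3 mm for margin, wait, then back off.

>>> arm_command --pt "0.003 0 0" --pt "0 0 0" --pt "0 0 0" --pt "0 0 0" --spin '[0, 0, 0, 0]'

```text
clock: 8.38
tool_pos: [0.5585, 0.2374, -0.0085]
orientation: [0.0, 0.996, 0.09, -0.003]
ft_force: [-9.2, 0.4, 5.4]
width: 0.0
finger_force: 4.3
```

>>> arm_command --pt "-0.008 0 0" --pt "-0.008 0 0" --pt "-0.008 0 0" --pt "-0.008 0 0" --pt "-0.01 0 0" --pt "-0.02 0 0" --pt "-0.02 0 0" --pt "0 0 -0.03" --pt "0 0 -0.04" --pt "0 0 -0.04" --pt "0 0 0" --spin '[0, 0, 0, 0, 0, 0, 0, 0, 0, 0, 0]'

```text
clock: 9.3
tool_pos: [0.4862, 0.2246, 0.1091]
orientation: [-0.002, 0.996, 0.089, 0.007]
ft_force: [1.8, 1.4, -1.0]
width: -0.0003
finger_force: 0.0
```

Run:
```python
from h import *
from workcell import bot
p=bot.camera_params("wrist");im=bot.capture("wrist");cv2.imwrite("pics/w6.png",im[:,:,::-1])
c,wh,yaw,pr,n=wristpad(im,p,(50,100,40),(85,255,255),(272,110),80)
print(c,wh,yaw,'near',pr.min(),'travel',pr.min()-.5511)
print(bot.sense()['tool_pos'])
q=bot.camera_params("side");i=bot.capture("side");b=blob(i,(15,110,80),(30,255,255),(154,229),20);print(onplane(q,*b[0],.041),b[0])
```

```text
[0.54852563 0.23372731] [0.01166986 0.04262079] 10.600167 near 0.5763251 travel 0.025225103
[0.4848447  0.22359431 0.10620555]
[0.67525354 0.25574667 0.041     ] [160.79310345 232.24137931]
```

Green is caught at mid: pad travel is 25 mm and the pin has moved back 20 mm. Next is blue.

>>> arm_command --pt "0 0 -0.015" --pt "0 0 -0.015" --pt "0 0 0" --pt "0 0.03 0" --pt "0 0.033 0" --pt "0 0.033 0" --pt "0 0.033 0" --pt "0 0.033 0" --pt "0 0.033 0" --pt "0 0.033 0" --pt "0 0.033 0" --pt "0 0.033 0" --spin '[0.0477, 0.0477, 0.0477, 0, 0, 0, 0, 0, 0, 0, 0, 0]'

```text
clock: 10.4
tool_pos: [0.4481, -0.0721, 0.1308]
orientation: [0.0, 0.999, -0.054, -0.001]
ft_force: [1.1, -0.8, 0.1]
width: -0.0005
finger_force: 0.0
```

>>> arm_command --pt "0 0.033 0" --pt "0 0.033 0" --pt "0 0.033 0" --pt "0 0.033 0" --pt "0 0.033 0" --pt "0.01 0 0" --pt "0 0 0" --pt "0 0 0" --pt "0 0 0" --spin '[0, 0, 0, 0, 0, 0, 0, 0, 0]'

```text
clock: 11.15
tool_pos: [0.4411, -0.2335, 0.1311]
orientation: [-0.0, 0.999, -0.053, -0.001]
ft_force: [-0.3, 0.4, -0.5]
width: -0.0
finger_force: 0.0
```

Run:
```python
from h import *
from workcell import bot
p=bot.camera_params("wrist");t=bot.sense()['tool_pos'];o=bot.sense()['orientation'];im=bot.capture("wrist");cv2.imwrite("pics/w7.png",im[:,:,::-1])
b=blob(im,(105,100,40),(130,255,255),(272,121),110);print(b[0],b[1])
c,wh,yaw,pr,n=wristpad(im,p,(105,100,40),(130,255,255),(272,121),110)
print(c,wh,'yaw',yaw,'tool yaw',np.degrees(2*np.arctan2(o[2],o[1])),'near',pr.min());print(t,o,'lat',(c-t[:2])@[-n[1],n[0]],'near-tcp',pr.min()-t[:2]@n)
```

```text
[278.76447368 117.37763158] 760
[ 0.5113039  -0.24253619] [0.04228466 0.0110972 ] yaw -5.4267526 tool yaw -6.040980294633136 near 0.526401
[ 0.44107006 -0.23351501  0.13111312] [-4.20760225e-04  9.98610456e-01 -5.26930675e-02 -6.49279169e-04] lat -0.0023385041167588248 near-tcp 0.06522361238865887
```

>>> arm_command --pt "0 0.002 0.03" --pt "0 0 0.035" --pt "0 0 0.035" --pt "0 0 0.025" --pt "0 0 0.015" --pt "0.015 0 0" --pt "0.015 0 0" --pt "0.01 0 0" --pt "0.005 0 0" --pt "0.005 0 0" --pt "0.005 0 0" --pt "0 0 0" --spin '[0, 0, 0, 0, 0, 0, 0, 0, 0, 0, 0, 0]'

```text
clock: 12.2
tool_pos: [0.4954, -0.2426, -0.0082]
orientation: [-0.0, 0.999, -0.053, -0.001]
ft_force: [-3.4, 0.4, 2.5]
width: 0.0
finger_force: 1.4
```

>>> arm_command --pt "0.005 0 0" --pt "0.005 0 0" --pt "0.005 0 0" --pt "0.005 0 0" --pt "0.005 0 0" --pt "0.005 0 0" --pt "0 0 0" --pt "0 0 0" --spin '[0, 0, 0, 0, 0, 0, 0, 0]'

```text
clock: 12.87
tool_pos: [0.523, -0.2453, -0.0087]
orientation: [-0.001, 0.999, -0.054, -0.003]
ft_force: [-5.7, 2.4, 5.5]
width: -0.0
finger_force: 3.1
```

>>> arm_command --pt "0.004 0 0" --pt "0.004 0 0" --pt "0.004 0 0" --pt "0.004 0 0" --pt "0.004 0 0" --pt "0.004 0 0" --pt "0 0 0" --pt "0 0 0" --pt "0 0 0" --pt "0 0 0" --spin '[0, 0, 0, 0, 0, 0, 0, 0, 0, 0]'

```text
clock: 13.7
tool_pos: [0.5457, -0.2474, -0.0088]
orientation: [-0.001, 0.999, -0.054, -0.004]
ft_force: [-8.5, 4.5, 6.0]
width: -0.0
finger_force: 4.2
```

>>> arm_command --pt "-0.008 0 0" --pt "-0.008 0 0" --pt "-0.008 0 0" --pt "-0.008 0 0" --pt "-0.01 0 0" --pt "-0.02 0 0" --pt "-0.02 0 0" --pt "0 0 -0.03" --pt "0 0 -0.04" --pt "0 0 -0.04" --pt "0 0 0" --pt "0 0 0" --spin '[0, 0, 0, 0, 0, 0, 0, 0, 0, 0, 0, 0]'

```text
clock: 14.7
tool_pos: [0.4706, -0.2416, 0.1048]
orientation: [0.002, 0.999, -0.054, 0.004]
ft_force: [-0.8, -0.2, -1.4]
width: 0.0002
finger_force: 0.0
```

Run:
```python
from h import *
from workcell import bot
p=bot.camera_params("wrist");im=bot.capture("wrist")
c,wh,yaw,pr,n=wristpad(im,p,(105,100,40),(130,255,255),(272,110),110)
print(c,wh,yaw,'near',pr.min(),'travel',pr.min()-.5264)
i=bot.capture("side");cv2.imwrite("pics/side8.png",i[:,:,::-1])
b=blob(i,(15,110,80),(30,255,255),(286,137),12);print(onplane(bot.camera_params("side"),*b[0],.041),b[0])
print(bot.sense()['tool_pos'],bot.sense()['ft_force'])
```

```text
[ 0.53664851 -0.24468488] [0.04250591 0.0115293 ] -5.0844126 near 0.55045706 travel 0.02405703
[ 0.66660971 -0.2588487   0.041     ] [288.30769231 138.        ]
[ 0.46797747 -0.24027978  0.10181365] [-0.29487384  0.00300301  0.18374746]
```

View pics/side8.png

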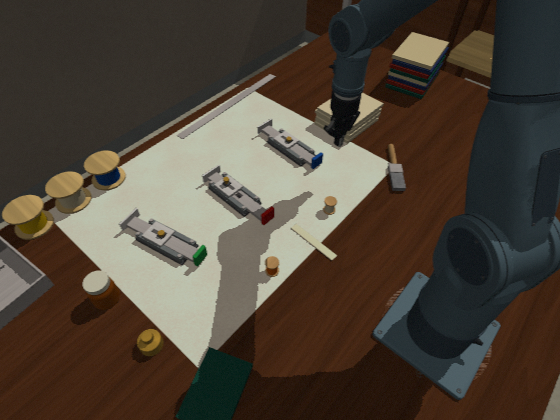

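The side view shows the green pad at (200,254) and the blue pad at (317,159), both at mid with their pins drawn back. Red is still out at (267,214), and the bystanders are where they started. The gripper is clear, so I'm handing in.

```bash
python3 -c "
from workcell import bot
print(bot.sign_off())"
```

```text
the job is handed in; nothing more can be done
None
```

The green lay and then the blue lay were set to their mid stops, measured at about 25 and 24 mm of travel with both pins drawn back; red is still out, nothing else was moved, and the job was handed in at about 15 s.

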